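# Lock the medicine jar away in the bedside box

### The job

Lock the medicine away for the night: stand the capped medicine jar upright in the open grey box without dropping it, close the lid, then swing the steel hook round until it rests against the catch post on the lid. Then, one at a time, press the long bar key and after it the round key on the sloping panel, and let each spring back; leave the square key alone and do not disturb the other things on the cabinet top.

Things in the scene. Friction and masses are not known exactly. Their poses are not given: they have to be found in the camera images.
- box: Fixed grey box, 160 (x) by 180 (y) by 140 mm high without lid, walls and floor 6 mm, open on top; origin at the centre of its underside, z up. Its front (own -x) faces roughly world -y; the lid hinges at own +x. Low on the front, from (-80, 0, 62) down to (-131, 0, 26) mm, a panel slopes 35 deg from level and carries three black keys; its outward normal in the box frame is (-0.574, 0, 0.819).
- medicine_jar: Closed amber jar with a white screw cap and paper label, 54 mm diameter, 110 mm tall, about 0.18 kg, loose, standing on the cabinet top; origin at the centre of its underside, z up the jar. To go upright into the box.
- lid (a joint): Angle of the box lid in rad: 0 closed, up to 1.95 (leaning back); starts at 1.6 to 1.85. The stiff hinge (about 0.4 N m) stays where it is left.
- lid_hinge (a point): Middle of the lid's hinge line: box frame (80, 0, 140) mm. The lid is a plate 180 mm long from here (20 mm of it a lip over the front), 180 wide, 10 thick; closed, it spans 140-150 mm height. At angle q a point r along its underside lies at box x = 80 - r cos q, z = 140 + r sin q (mm).
- lid_edge (a point): Middle of the free edge of the lid, on its outer (upper when closed) face, 180 mm from the hinge.
- hook (a joint): Angle of the steel hook about its vertical pin in rad: 0 closed (points to the box's own +y, over the lid, against the catch post); starts 1.5 to 2.1 open, pointing about to the box's +x, beside the box. In the box frame it points along (sin q, cos q). Light friction (0.05 N m), stays where left.
- hook_hinge (a point): Pivot of the hook, on a bracket outside the box's own -y wall: box frame (-30, -100, 152) mm. The hook is a steel bar 8 mm thick, 86 mm long with a claw at its end, at 153-161 mm height. The catch is a steel post 8 mm thick, 18 mm tall on the lid, at box frame (-30, -25, 150) mm when closed.
- hook_knob (a point): Where to grip the hook: axis of its upright black thumb knob, 20 mm diameter, 45 mm from the pivot; the knob spans 160 to 200 mm height and this point is at 188 mm.
- key_bar (a joint): Travel of the long bar key into the panel in m: 0 up, 0.006 fully down (about 4.5 N); springs back.
- key_square (a joint): Travel of the square key, as for the bar key. Not to be pressed.
- key_round (a joint): Travel of the round key, as for the bar key.
- key_bar_top (a point): Centre of the top of the long bar key, 44 mm (up the slope) by 16 mm, 9 mm proud of the panel; own z is the panel's outward normal. It is at box y = +55 mm.
- key_square_top (a point): Centre of the top of the square key (28 mm), in the middle of the row, box y = 0. The closed lid's lip overhangs the panel by 20 mm, so a gripper pointing straight down does not fit over the keys: tilt it about 35 deg, to point along the panel's inward normal.
- key_round_top (a point): Centre of the top of the round key (34 mm diameter), box y = -55 mm.
- tumbler: Bystander: steel tumbler standing upside down, 74 mm wide at the bottom, 60 mm at the top, 95 mm tall; origin at the centre of its underside.
- glass_jar: Bystander: empty open glass jar, 68 mm diameter, 85 mm tall; origin at the centre of its underside.
- elephant: Bystander: white ceramic elephant, about 115 mm long and 87 mm tall; origin at the table between its feet, own +x to the trunk.
- coil_stand: Bystander: plastic mosquito-coil stand, a flat dish 110 mm wide with a prong, 47 mm tall; origin at the centre of its underside.

How it is judged (in metres and radians):
On the way, in this order (a step that is already met when the one before it is completed fails the run):
1. the medicine jar stands upright on the floor of the box, let go (x of medicine_jar in the frame of box between -0.07 and 0.07 m and y of medicine_jar in the frame of box between -0.08 and 0.08 m and z of medicine_jar in the frame of box below 0.016 m and angle between medicine_jar's own z axis and vertical below 0.2 rad and contact force between the fingers and medicine_jar below 0.05 N), for 0.2 s.
2. the lid is fully closed over the jar (within 0.04 rad) (value of joint lid below 0.04 rad and x of medicine_jar in the frame of box between -0.07 and 0.07 m and y of medicine_jar in the frame of box between -0.08 and 0.08 m and z of medicine_jar in the frame of box below 0.016 m and angle between medicine_jar's own z axis and vertical below 0.2 rad), for 0.2 s.
3. with the lid closed, the hook is swung home against its catch post (within 0.06 rad, about 4 mm at the claw) (value of joint lid below 0.04 rad and value of joint hook below 0.06 rad), for 0.2 s.
4. the long bar key is pressed at least 4.5 mm of its 6 mm (all of step 3 and value of joint key_bar above 0.0045 m), for 0.05 s.
5. after it, the round key is pressed at least 4.5 mm of its 6 mm, the bar key being up again (all of step 3 and value of joint key_round above 0.0045 m and value of joint key_bar below 0.0015 m), for 0.05 s.
At the end, for the whole second after the job is handed in: The medicine jar stands upright (within 0.2 rad) and at rest on the box floor, the lid is closed within 0.04 rad, the hook is closed within 0.06 rad, and all three keys have sprung back up (within 1.5 mm) (all of step 3 and x of medicine_jar in the frame of box between -0.07 and 0.07 m and y of medicine_jar in the frame of box between -0.08 and 0.08 m and z of medicine_jar in the frame of box below 0.016 m and angle between medicine_jar's own z axis and vertical below 0.2 rad and linear speed of medicine_jar below 0.02 m/s and value of joint each of key_bar, key_square, key_round below 0.0015 m); the robot touches nothing.
It fails at once if the medicine jar is dropped: out of the fingers with its underside more than 30 mm above the cabinet top (24 mm above the box floor) (contact force between the fingers and medicine_jar below 0.01 N and z of medicine_jar in the frame of box above 0.03 m).
It fails at once if a key is pushed in (over 3 mm) before the lid and the hook are closed (either still more than 0.1 rad open) (value of joint any of hook, lid above 0.1 rad and value of joint any of key_bar, key_square, key_round above 0.003 m).
It fails at once if the square key is pushed in (over 3 mm) (value of joint key_square above 0.003 m).
It fails at once if the bar key and the round key are pushed in together (each over 3 mm) (value of joint each of key_bar, key_round above 0.003 m).
It fails at once if the tumbler, glass jar, elephant or coil stand is shifted by more than 30 mm or tipped by more than 0.3 rad (distance of any of tumbler, glass_jar, elephant, coil_stand from where it was at the start of the episode above 0.03 m or angle between any of tumbler, glass_jar, elephant, coil_stand's own z axis and vertical above 0.3 rad).
It also fails if it takes over 69 s, if anything falls off the work surface, if the arm or the gripper's body presses on something with over 40 N, if the wrist force passes 120 N, or if a joint passes its speed limit or range.

### The arm

A 6-joint arm with a two-finger parallel gripper is mounted at the origin on the work surface. World frame = base frame: x ahead of the robot, y to its left, z up, the work surface at z = 0. Lengths are in m, angles in degrees, forces in N, time in s.
With the tool pointing down it reaches from about 0.35 to 0.875 m from the base axis. Payload 4.2 kg.
Tool frame: the origin (TCP) lies on the centre line of the jaws, within the pads' length; the fingertips stand r.tip_extent ahead of it and the grasp point (between the pads) lies 11 mm behind it (r.tip_extent is the distance from the TCP to the fingertips, in m); z points along the fingers, y is the line along which they close (so a half turn about z gives the same grasp; the last joint's range is limited). The gripper opens to 87 mm and grips with 3 to 60 N. Pads are 19 mm wide; open, the fingers measure 117 mm over their backs; the gripper's body (75 mm by 190 mm) begins 51 mm behind the grasp point.
Start: joints at [-51.131, 22.042, 0.453, 0, -68.411, -14.817], TCP at [0.255, -0.571, 0.231] pointing down, gripper open.
Joint ranges: [-179.83, 179.83], [-69.29, 118.12], [-61.27, 80.66], [-181.25, 117.63], [-171.15, -9.14], [-177.46, 177.46]. Speed limits (degrees/s): [159.86, 159.86, 180, 180, 180, 180].

### API

Orientations are given as a 3x3 rotation matrix whose columns are the frame's x, y, z axes.
In Python, from station import r gives the robot as it stands.
- The arm moves only by the shell command python3 -m jog 'ROWS'. ROWS is text: rows parted by semicolons, each of 5 numbers parted by spaces: the opening, from 0 (shut) to 1 (fully open), then the shift along the world's x, y, z in mm, then the turn about the world's z in degrees. In form: hand dx dy dz roll; .... A call has 1 to 5 rows; each row shifts and turns the commanded pose from where the row before left it; what a row does not reach is not made up. A row lasts 1/8 s, in which the tool goes at most 62.5 mm and 10.7 degrees, less where a joint would pass 70% of its speed; a pose out of reach is approached as far as the arm can. A call is refused whole if a number of a shift passes 62.5 or a number of a turn 10.7, either way. A call with a gripper value outside its range is refused whole. The fingers move at their own pace and stop on an object; the grip force is fixed at half the most. Time passes only in rows, so rows that do not move let the fingers close. It gives the time, the measured TCP pose, the force, the opening and the grip force at its end, in the units of the state.
- r.sense(): the state, without advancing time (a new reading comes with each control period).
- r.capture(name): name is "scene" or "top"; returns a dict with "pixels" (420x560x3 uint8, red, green, blue), "fovy" (degrees; the focal length in pixels is half the picture's height over the tangent of half this angle, whatever the lens; pixels are square), "cx", "cy" (the principal point, pixels), "origin" and "orientation" of the camera in the world. Camera axes: x right, y down, z forward; pixel columns grow to the right and rows downward; lengths in m; the calibration is good to about 2 mm. A picture is of the moment at which its call begins. There is no depth.
- r.finish_job(): hands the job in; it is judged then, once.
The state is a dict: "time_s": time; "joints": joint angles; "joint_velocities": joint speeds; "effort": joint torques, N m; "tcp_pos": TCP position; "ee_rot": TCP orientation; "wrist_force": force on the tool from outside, world axes, zero at the start; "moment": the same for the moment, N m; "gripper_width": opening from 0.0 (shut) to 1.0 (fully open); "gripper_force": force on a finger pad.
Only numpy, scipy, OpenCV 4.12 (cv2) and the standard library are available. Lean on these libraries where they do the work, as an engineer would, in place of code of your own. Each camera call takes 0.05 s, during which the arm holds its last target. There are 200 camera calls.

## Working session

There is one attempt and no reset: what is moved stays moved. The work goes in short steps, Python scripts to look and compute and a shell command to move; the robot and the scene stay as the last step left them, time stands still between calls to the robot, and variables do not carry over. Pictures are saved under pics/ and viewed, at most 10 in all, crops included, and the job is handed in when it is done.

```bash
ls; mkdir -p pics; python3 - <<'E'
from station import r
import cv2,numpy as np
print(r.tip_extent); print(r.sense())
ims=[]
for n in("scene","top"):
    c=r.capture(n); print(n,c["fovy"],c["cx"],c["cy"],np.round(c["origin"],4),np.round(c["orientation"],4).tolist())
    np.save(f"{n}0.npy",c,allow_pickle=True); cv2.imwrite(f"pics/{n}0.png",cv2.resize(c["pixels"][...,::-1],(784,588),interpolation=cv2.INTER_CUBIC))
E
```

```text
pics
0.008
{'time_s': 0.0, 'joints': array([-5.11296854e+01,  2.20920114e+01,  3.78013789e-01, -3.06174567e-02,
       -6.84103875e+01, -1.48148709e+01]), 'joint_velocities': array([ 0.00057917,  0.05263264,  0.0762369 , -0.07132532,  0.0115558 ,
        0.05917932]), 'effort': array([-1.02445891e-03, -3.90659273e+01,  1.87404406e+01,  4.21986312e+00,
        1.10150772e-02, -1.91664330e-04]), 'tcp_pos': array([ 0.25452456, -0.57017113,  0.22943013]), 'ee_rot': array([[-9.13231756e-01, -4.07439331e-01, -9.75497228e-04],
       [-4.07440492e-01,  9.13229565e-01,  2.00200321e-03],
       [ 7.51580592e-05,  2.22574998e-03, -9.99997520e-01]]), 'wrist_force': array([0.59146109, 0.55580694, 1.02966638]), 'moment': array([-0.01243578,  0.0465663 , -0.00449948]), 'gripper_force': 0.0, 'gripper_width': 1.000155521348242}
scene 50.63159270964629 281.5264833821812 206.64143165945038 [1.1485 0.0931 0.9484] [[-0.2327, 0.7945, -0.5609], [0.9725, 0.184, -0.1427], [-0.0102, -0.5787, -0.8155]]
top 43.49285937207422 283.0856059572136 201.3832278104535 [ 0.4448 -0.0584  1.4373] [[0.0127, -0.9937, 0.1111], [-0.9999, -0.0119, 0.008], [-0.0066, -0.1112, -0.9938]]
```

```bash
python3 -c "
import station,inspect;from station import r
print([n for n in dir(r) if n[0]!='_'])"
```

```text
['PlanningError', 'capture', 'finish_job', 'sense', 'tip_extent']
```

View pics/scene0.png

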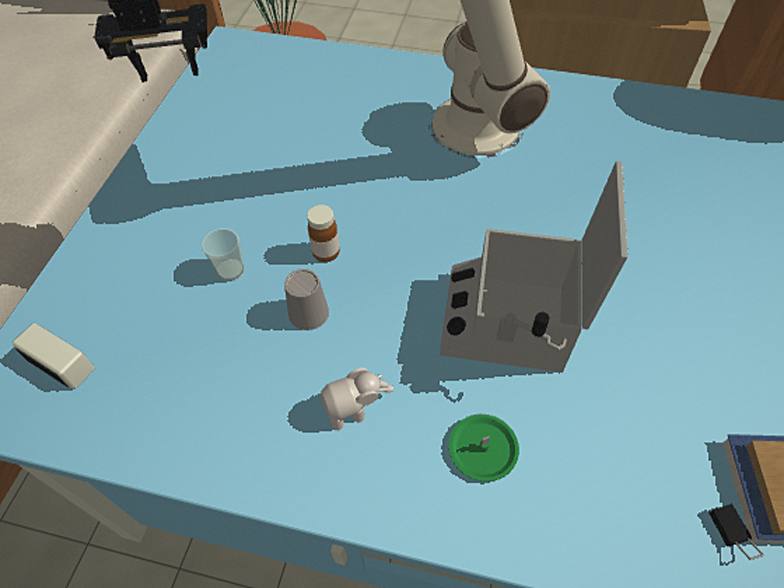

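View pics/top0.png

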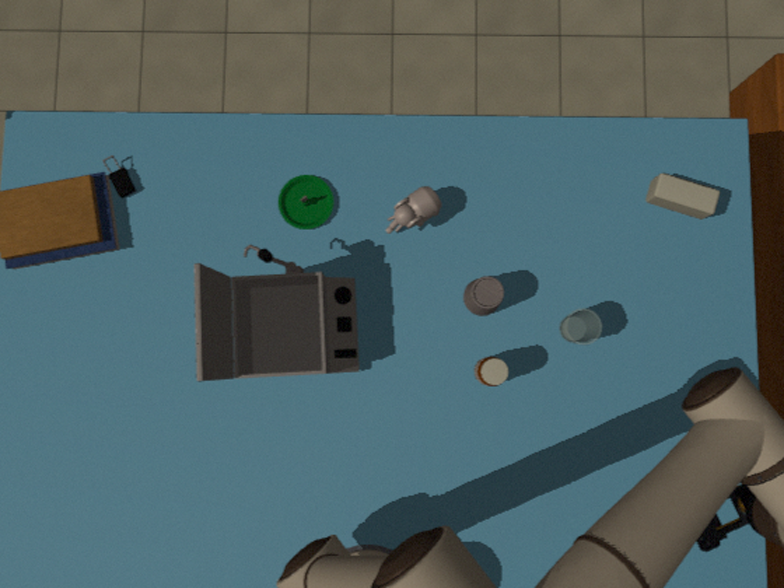

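The scene view shows the keys at about (462,274), (459,299), (456,326), the knob at (541,323), and the jar cap at (320,216). The top view shows the keys at about (345,353), (344,324), (343,295), the knob at (265,255), and the cap at (492,371). Both sets are at 1.4x scale. The lid leans back a little and the hook points roughly along world +y.

```bash
cat > h.py <<'E'
import numpy as np, cv2
def load(n): return np.load(n,allow_pickle=True).item()
def ray(c,p):
    f=c["pixels"].shape[0]/2/np.tan(np.radians(c["fovy"])/2)
    d=np.array(c["orientation"])@np.array([(p[0]-c["cx"])/f,(p[1]-c["cy"])/f,1]); return np.array(c["origin"]),d/np.linalg.norm(d)
def onz(c,p,z): o,d=ray(c,p); return o+d*(z-o[2])/d[2]
def tri(c1,p1,c2,p2):
    o1,d1=ray(c1,p1);o2,d2=ray(c2,p2)
    t=np.linalg.lstsq(np.c_[d1,-d2],o2-o1,rcond=None)[0]; a=o1+d1*t[0];b=o2+d2*t[1]
    return (a+b)/2,np.linalg.norm(a-b)
def proj(c,P):
    f=c["pixels"].shape[0]/2/np.tan(np.radians(c["fovy"])/2)
    q=np.array(c["orientation"]).T@(np.array(P)-c["origin"]); return np.array([c["cx"]+f*q[0]/q[2],c["cy"]+f*q[1]/q[2]])
def blob(mask,near,rad=14):
    n,l,s,ce=cv2.connectedComponentsWithStats(mask.astype(np.uint8))
    k=[i for i in range(1,n) if s[i,4]>12 and np.hypot(*(ce[i]-near))<rad]
    k=max(k,key=lambda i:s[i,4]); return ce[k],s[k]
E
python3 - <<'E'
from h import *
S,T=load("scene0.npy"),load("top0.npy")
def blk(c): return c["pixels"].max(2)<45
P={}
for n,a,b in [("bar",(462,274),(345,353)),("sq",(459,299),(344,324)),("round",(456,326),(343,295)),("knob",(541,323),(265,255))]:
    ca,sa=blob(blk(S),np.array(a)/1.4);cb,sb=blob(blk(T),np.array(b)/1.4)
    P[n],e=tri(S,ca,T,cb); print(n,ca.round(1),sa[2:],cb.round(1),sb[2:],P[n].round(4),round(e,4))
    print("   on z", onz(S,ca,.0514).round(4)[:2],onz(T,cb,.0514).round(4)[:2])
def white(c): p=c["pixels"].astype(int); return (p.min(2)>150)&(p.max(2)-p.min(2)<60)
for nm,c,a in(("S",S,(320,216)),("T",T,(492,371))):
    ce,s=blob(white(c),np.array(a)/1.4); print("cap",nm,ce.round(1),s[2:],onz(c,ce,.11).round(4), onz(c,ce,.1).round(4))
for nm,c,pts in(("S",S,[(486,231),(581,241),(619,164),(626,256),(583,328)]),("T",T,[(322,274),(326,373),(197,264),(199,380)])):
    for p in pts: print(nm,p,[onz(c,np.array(p)/1.4,z).round(3)[:2].tolist() for z in(.14,.318)])
E
```

```text
bar [330.3 195.9] [ 17  10 101] [246.3 252. ] [ 18   7 118] [0.4651 0.0478 0.0427] 0.0004
   on z [0.4717 0.0481] [0.4649 0.0474]
sq [327.9 213.7] [ 12  12 114] [245.5 231.5] [ 13  12 141] [0.5194 0.0514 0.041 ] 0.0005
   on z [0.5267 0.0517] [0.5188 0.0508]
round [325.4 232.3] [ 14  14 133] [244.5 210.6] [ 14  14 149] [0.5749 0.0551 0.0421] 0.0005
   on z [0.5808 0.0552] [0.574  0.0546]
knob [385.6 231.2] [ 12  18 157] [189.4 182.1] [11  9 71] [0.6299 0.1795 0.1769] 0.0004
   on z [0.5455 0.1938] [0.6484 0.203 ]
cap S [228.8 152.7] [ 19  15 214] [ 0.4389 -0.2229  0.11  ] [ 0.4305 -0.2267  0.1   ]Traceback (most recent call last):
  File "<stdin>", line 11, in <module>
  File "h.py", line 17, in blob
    k=max(k,key=lambda i:s[i,4]); return ce[k],s[k]
ValueError: max() iterable argument is empty
```

```bash
cat >> h.py <<'E'
ang=np.arctan2(.0073,.1098)  # box -y direction vs world x
BX=np.array([-np.sin(ang),np.cos(ang),0]);BY=np.array([-np.cos(ang),-np.sin(ang),0]);BZ=np.array([0,0,1.])
B0=np.array([.5127,.1615,0])
R=np.c_[BX,BY,BZ]
def b2w(x,y,z): return B0+R@np.array([x,y,z])/1000
def w2b(p): return (R.T@(np.array(p)-B0))*1000
E
python3 - <<'E'
from h import *
S,T=load("scene0.npy"),load("top0.npy")
p=T["pixels"]; print(p[265,350],p[265,352],p[262,352])
hsv=cv2.cvtColor(p,cv2.COLOR_RGB2HSV)
m=np.zeros(p.shape[:2],np.uint8);sub=p[245:285,330:372].astype(int)
m[245:285,330:372]=(sub[...,0]-sub[...,2]>0)
ce,s=blob(m,np.array([351,265])); print("jar T",ce,s); 
m2=m*0; m2[245:285,330:372]=(sub[...,0]-sub[...,2]>0)&(sub[...,1]>140); ce,s=blob(m2,np.array([351,265]));print("capT",ce,s,onz(T,ce,.11))
for nm,c,pts in(("S",S,[(486,231),(581,241),(619,164),(626,256),(583,328)]),("T",T,[(322,274),(326,373),(197,264),(199,380),(200,322)])):
    for q in pts: print(nm,q,[w2b(onz(c,np.array(q)/1.4,z)).round(0)[:2].tolist() for z in(.14,.318)])
print("knob b",w2b([0.6299,0.1795,0.1769]))
im=T["pixels"].copy().astype(np.uint8);js=S["pixels"].copy()
def L(im,c,a,col=(255,0,0)):
    for i in range(len(a)-1): cv2.line(im,*[tuple(int(round(v*16)) for v in proj(c,b2w(*a[k]))) for k in(i,i+1)],col,1,cv2.LINE_AA,4)
for im_,c in((im,T),(js,S)):
    L(im_,c,[(-80,-90,140),(80,-90,140),(80,90,140),(-80,90,140),(-80,-90,140)])
    L(im_,c,[(-80,-90,0),(80,-90,0),(80,90,0)],(0,255,0)); L(im_,c,[(-131,-90,26),(-131,90,26)],(255,255,0))
    for q,col in((1.6,(255,0,255)),(1.85,(0,0,255))):
        x,z=80-180*np.cos(q),140+180*np.sin(q); L(im_,c,[(80,-90,140),(x,-90,z),(x,90,z),(80,90,140)],col)
out=np.hstack([cv2.resize(im[150:300,120:270],(390,390),interpolation=2),cv2.resize(js[100:280,300:460],(347,390),interpolation=2)])
cv2.imwrite("pics/fit.png",out[...,::-1])
E
```

```text
[141 135 119] [136 131 114] [138 134 114]
jar T [350.60651629 264.9047619 ] [339 255  24  21 399]Traceback (most recent call last):
  File "<stdin>", line 8, in <module>
  File "h.py", line 17, in blob
    k=max(k,key=lambda i:s[i,4]); return ce[k],s[k]
ValueError: max() iterable argument is empty
```

```bash
python3 - <<'E'
from h import *
S,T=load("scene0.npy"),load("top0.npy")
p=T["pixels"]
m2=np.zeros(p.shape[:2],np.uint8);sub=p[245:285,330:372].astype(int)
m2[245:285,330:372]=(sub[...,0]-sub[...,2]>0)&(sub[...,1]>100); ce,s=blob(m2,np.array([351,265]));print("capT",ce,s,onz(T,ce,.11)); print("tri",tri(T,ce,S,(228.8,150.5)))
for nm,c,pts in(("S",S,[(486,231),(581,241),(619,164),(626,256),(583,328)]),("T",T,[(322,274),(326,373),(197,264),(199,380),(200,322)])):
    for q in pts: print(nm,q,[w2b(onz(c,np.array(q)/1.4,z)).round(0)[:2].tolist() for z in(.14,.318)])
print("knob b",w2b([0.6299,0.1795,0.1769]))
im=T["pixels"].copy().astype(np.uint8);js=S["pixels"].copy()
def L(im,c,a,col=(255,0,0)):
    for i in range(len(a)-1): cv2.line(im,*[tuple(int(round(v*16)) for v in proj(c,b2w(*a[k]))) for k in(i,i+1)],col,1,cv2.LINE_AA,4)
for im_,c in((im,T),(js,S)):
    L(im_,c,[(-80,-90,140),(80,-90,140),(80,90,140),(-80,90,140),(-80,-90,140)])
    L(im_,c,[(-80,-90,0),(80,-90,0),(80,90,0)],(0,255,0)); L(im_,c,[(-131,-90,26),(-131,90,26)],(255,255,0))
    for q,col in((1.6,(255,0,255)),(1.85,(0,0,255))):
        x,z=80-180*np.cos(q),140+180*np.sin(q); L(im_,c,[(80,-90,140),(x,-90,z),(x,90,z),(80,90,140)],col)
out=np.hstack([cv2.resize(im[150:300,120:270],(390,390),interpolation=2),cv2.resize(js[100:280,300:460],(347,390),interpolation=2)])
cv2.imwrite("pics/fit.png",out[...,::-1])
E
```

```text
capT [352.91929825 265.19298246] [344 256  19  19 285] [ 0.43469554 -0.22437783  0.11      ]
tri (array([ 0.43472429, -0.22392528,  0.11364425]), np.float64(6.771522442777998e-06))
S (486, 231) [[-80.0, 80.0], [-87.0, -77.0]]
S (581, 241) [[79.0, 83.0], [37.0, -74.0]]
S (619, 164) [[149.0, 281.0], [92.0, 81.0]]
S (626, 256) [[152.0, 62.0], [94.0, -90.0]]
S (583, 328) [[81.0, -91.0], [39.0, -209.0]]
T (322, 274) [[-83.0, -84.0], [-101.0, -62.0]]
T (326, 373) [[-83.0, 90.0], [-101.0, 89.0]]
T (197, 264) [[138.0, -114.0], [90.0, -87.0]]
T (199, 380) [[140.0, 90.0], [91.0, 89.0]]
T (200, 322) [[135.0, -11.0], [87.0, 2.0]]
knob b [  10.1855284  -118.13591753  176.9       ]
```

View pics/fit.png

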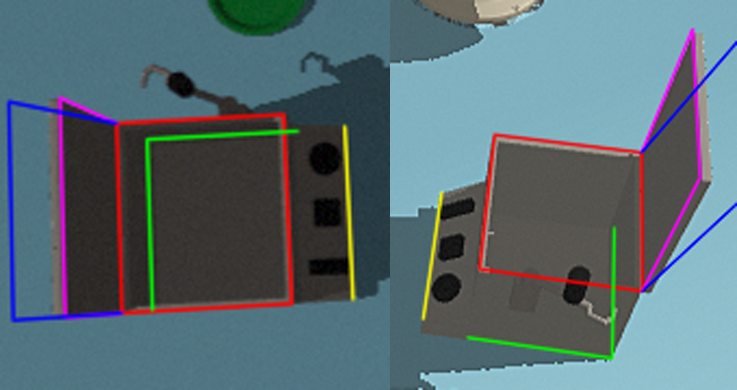

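The fit holds: the rim matches to within 3 mm, the lid is at about 1.62 rad, the hook is at about 1.99 rad, and the jar is at (0.435, -0.224). Next I move over the jar.

```bash
python3 -m jog '1 25 50 0 0; 1 25 50 0 0; 1 26 50 0 0; 1 26 50 0 0; 1 26 49 0 0'; python3 -m jog '1 26 49 0 0; 1 26 49 0 0; 1 0 0 -40 0; 1 0 0 0 0; 1 0 0 0 0'
python3 - <<'E'
from h import *; from station import r
for n in("scene","top"):
    c=r.capture(n); np.save(f"{n}1.npy",c,allow_pickle=True)
s=r.sense();print(s["tcp_pos"],s["ee_rot"][:,1],s["joints"])
a,b=[np.load(n+"1.npy",allow_pickle=True).item()["pixels"] for n in("scene","top")]
cv2.imwrite("pics/a1.png",np.hstack([cv2.resize(a[90:240,110:290],(400,333)),cv2.resize(b[170:320,280:460],(400,333))])[...,::-1])
E
```

```text
time_s: 0.72
tcp_pos: [0.3831, -0.3199, 0.2303]
ee_rot: [[-0.913, -0.407, -0.0], [-0.407, 0.913, 0.0], [0.0, 0.0, -1.0]]
wrist_force: [0.2, 0.2, 0.7]
gripper_width: 1.002
gripper_force: 0.0
time_s: 1.35
tcp_pos: [0.4351, -0.2244, 0.1914]
ee_rot: [[-0.913, -0.407, 0.001], [-0.407, 0.913, -0.001], [-0.0, -0.001, -1.0]]
wrist_force: [0.2, -0.2, 0.3]
gripper_width: 0.999
gripper_force: 0.0
[ 0.43530413 -0.22456788  0.19186982] [-0.40665217  0.91358156 -0.00165585] [-8.23019400e+00  1.07759016e+01 -2.15069697e+01  3.20786275e-02
 -5.75821762e+01 -5.77921514e+01]
```

View pics/a1.png

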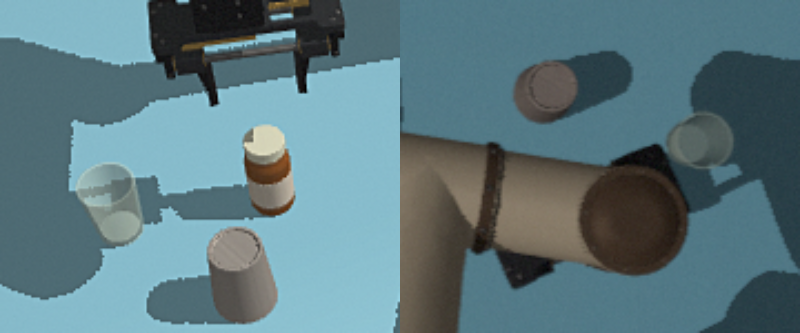

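The view is clear: the fingers sit above and around the jar, away from the tumbler and the glass. I descend and grip.

```bash
python3 -m jog '1 0 0 -50 0; 1 0 0 -40 0; 1 0 0 -17 0; 1 0 0 0 0; 0 0 0 0 0'; python3 -m jog '0 0 0 0 0; 0 0 0 0 0; 0 0 0 0 0; 0 0 0 0 0; 0 0 0 0 0';python3 -m jog '0 0 0 20 0; 0 0 0 50 0; 0 0 0 50 0;0 0 0 0 0'
python3 - <<'E'
from h import *
print(b2w(-5,10,0), b2w(-5,15,0))
E
```

```text
time_s: 2.08
tcp_pos: [0.4358, -0.2243, 0.0849]
ee_rot: [[-0.913, -0.407, 0.003], [-0.407, 0.913, -0.001], [-0.002, -0.002, -1.0]]
wrist_force: [0.4, 0.1, -0.0]
gripper_width: 0.949
gripper_force: 0.0
time_s: 2.7
tcp_pos: [0.4354, -0.224, 0.0841]
ee_rot: [[-0.913, -0.408, 0.001], [-0.408, 0.913, -0.001], [-0.001, -0.001, -1.0]]
wrist_force: [-0.4, -0.8, 2.8]
gripper_width: 0.593
gripper_force: 30.0
time_s: 3.2
tcp_pos: [0.4366, -0.2239, 0.2068]
ee_rot: [[-0.913, -0.408, 0.008], [-0.408, 0.913, -0.001], [-0.006, -0.004, -1.0]]
wrist_force: [-0.5, 1.0, -2.8]
gripper_width: 0.597
gripper_force: 30.0
[0.50305372 0.15584763 0.        ] [0.49806473 0.15551594 0.        ]
```

```bash
python3 -m jog '0 0 0 46 10; 0 9 54 0 10; 0 9 54 0 10; 0 9 54 0 10; 0 9 54 0 10';python3 -m jog '0 9 54 0 10; 0 9 54 0 10; 0 10 56 0 0; 0 0 0 0 0; 0 0 0 0 0'
python3 - <<'E'
from h import *; from station import r
s=r.sense();print(s["tcp_pos"],w2b(s["tcp_pos"]),s["ee_rot"][:,1],s["joints"])
a,b=[r.capture(n)["pixels"] for n in("scene","top")]
cv2.imwrite("pics/a2.png",np.hstack([cv2.resize(a[60:280,280:500],(400,400)),cv2.resize(b[110:330,120:340],(400,400))])[...,::-1])
E
```

```text
time_s: 3.82
tcp_pos: [0.4692, -0.006, 0.2472]
ee_rot: [[-0.27, -0.963, -0.005], [-0.963, 0.27, -0.0], [0.001, 0.005, -1.0]]
wrist_force: [0.8, -1.0, -1.4]
gripper_width: 0.594
gripper_force: 30.0
time_s: 4.45
tcp_pos: [0.4974, 0.156, 0.2473]
ee_rot: [[0.071, -0.997, -0.005], [-0.997, -0.071, -0.002], [0.002, 0.005, -1.0]]
wrist_force: [-0.3, 0.5, -2.4]
gripper_width: 0.593
gripper_force: 30.0
[0.49737496 0.15596183 0.24730547] [ -4.50934061  15.65867811 247.30547105] [-0.99747147 -0.0708994   0.00489215] [ 3.52284923e+01  1.13505163e+01 -1.21996822e+01 -6.13314086e-02
 -6.67433061e+01 -3.11381813e+01]
```

View pics/a2.png

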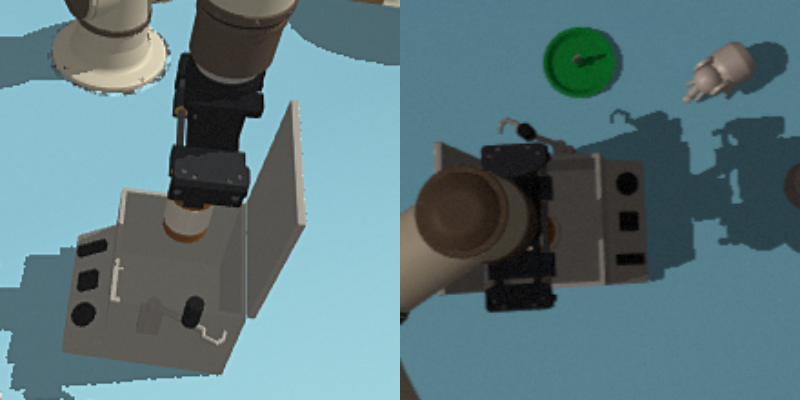

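The jar hangs over the box opening, with the body clear of the lid and the knob. I shift it 15 mm away from the lid and lower it.

```bash
python3 -m jog '0 1 -15 -40 0; 0 0 0 -45 0; 0 0 0 -40 0; 0 0 0 -22 0; 0 0 0 0 0'; python3 -m jog '0 0 0 -5 0; 0 0 0 0 0; 0 0 0 -4 0; 0 0 0 0 0'; python3 -m jog '0 0 0 -2 0; 0 0 0 0 0'
```

```text
time_s: 5.18
tcp_pos: [0.4984, 0.1394, 0.101]
ee_rot: [[0.069, -0.998, -0.004], [-0.998, -0.069, -0.003], [0.002, 0.004, -1.0]]
wrist_force: [0.2, 1.1, -2.6]
gripper_width: 0.595
gripper_force: 30.0
time_s: 5.68
tcp_pos: [0.4996, 0.1413, 0.0936]
ee_rot: [[0.071, -0.998, -0.0], [-0.998, -0.071, 0.0], [-0.0, 0.0, -1.0]]
wrist_force: [0.4, 0.0, -2.5]
gripper_width: 0.59
gripper_force: 30.0
time_s: 5.92
tcp_pos: [0.4997, 0.1413, 0.0914]
ee_rot: [[0.071, -0.997, -0.0], [-0.997, -0.071, -0.0], [0.0, 0.0, -1.0]]
wrist_force: [0.1, -0.5, -2.3]
gripper_width: 0.599
gripper_force: 30.0
```

```bash
python3 -m jog '0 0 0 -1 0; 0 0 0 -1 0; 0 0 0 0 0'
```

```text
time_s: 6.3
tcp_pos: [0.5, 0.1415, 0.0901]
ee_rot: [[0.071, -0.997, 0.001], [-0.997, -0.071, 0.0], [-0.0, -0.001, -1.0]]
wrist_force: [-0.1, 0.0, 2.7]
gripper_width: 0.59
gripper_force: 30.0
```

```bash
python3 -m jog '0.9 0 0 0 0; 0.9 0 0 0 0; 0.9 0 0 0 0; 0.9 0 0 0 0; 0.9 0 0 0 0'; python3 -m jog '0.9 0 0 15 0; 0.9 0 0 40 0; 0.9 0 0 55 0; 0.9 0 0 60 0; 0 0 0 60 0'; python3 -m jog '0 0 0 60 0;0 0 0 0 0;0 0 0 0 0'
python3 - <<'E'
from h import *; from station import r
s=r.sense();print(s["tcp_pos"],w2b(s["tcp_pos"]),s["joints"])
for n in("scene","top"): np.save(n+"3.npy",r.capture(n),allow_pickle=True)
a,b=[load(n+"3.npy")["pixels"] for n in("scene","top")]
cv2.imwrite("pics/a3.png",np.hstack([cv2.resize(a[60:280,280:500],(400,400)),cv2.resize(b[110:330,120:340],(400,400))])[...,::-1])
for q in(1.62,1.5,1.3,1.1,.9,.7,.5,.3,.15,0):
    # outer face point at r=150
    rr=150; x=80-rr*np.cos(q)+10*np.sin(q); z=140+rr*np.sin(q)+10*np.cos(q); print(q,x.round(),z.round(),b2w(x,40,z).round(4))
E
```

```text
time_s: 6.92
tcp_pos: [0.4997, 0.1413, 0.0895]
ee_rot: [[0.071, -0.997, -0.0], [-0.997, -0.071, -0.0], [0.0, 0.0, -1.0]]
wrist_force: [0.2, -0.1, 0.8]
gripper_width: 0.895
gripper_force: 0.0
time_s: 7.55
tcp_pos: [0.4993, 0.141, 0.323]
ee_rot: [[0.071, -0.997, 0.002], [-0.997, -0.071, 0.001], [-0.001, -0.002, -1.0]]
wrist_force: [0.9, 1.4, -0.2]
gripper_width: 0.848
gripper_force: 0.0
time_s: 7.92
tcp_pos: [0.4992, 0.1412, 0.3799]
ee_rot: [[0.071, -0.998, 0.0], [-0.998, -0.071, 0.001], [-0.001, -0.0, -1.0]]
wrist_force: [0.2, -0.0, -2.0]
gripper_width: 0.529
gripper_force: 0.0
[0.49918648 0.14116342 0.37994433] [-19.39531783  14.83284458 379.94432561] [ 3.37091442e+01  7.49875024e+00  1.76232523e+00 -3.70164008e-02
 -8.42253573e+01 -2.96563938e+01]
1.62 97.0 289.0 [0.4663 0.256  0.2893]
1.5 79.0 290.0 [0.4675 0.238  0.2903]
1.3 50.0 287.0 [0.4695 0.2082 0.2872]
1.1 21.0 278.0 [0.4714 0.1797 0.2782]
0.9 -5.0 264.0 [0.4731 0.1535 0.2637]
0.7 -28.0 244.0 [0.4747 0.1306 0.2443]
0.5 -47.0 221.0 [0.4759 0.1121 0.2207]
0.3 -60.0 194.0 [0.4768 0.0986 0.1939]
0.15 -67.0 172.0 [0.4772 0.0922 0.1723]
0 -70.0 150.0 [0.4774 0.089  0.15  ]
```

View pics/a3.png

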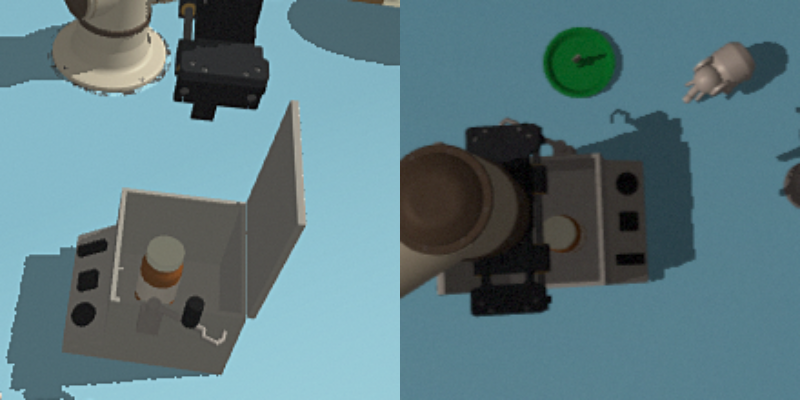

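The jar stands upright inside. Next I go behind the lid with the fingers shut.

```bash
python3 -m jog '0 -12 47 0 0; 0 -12 47 0 0; 0 -11 48 0 0; 0 0 0 0 0; 0 0 0 0 0'; python3 -m jog '0 0 0 -42 0; 0 0 0 -41 0; 0 0 0 0 0'
python3 - <<'E'
from h import *; from station import r
s=r.sense();print(w2b(s["tcp_pos"]))
E
```

```text
time_s: 8.65
tcp_pos: [0.4645, 0.2831, 0.3785]
ee_rot: [[0.071, -0.997, -0.002], [-0.997, -0.071, -0.002], [0.002, 0.002, -1.0]]
wrist_force: [-0.1, -0.2, -0.4]
gripper_width: 0.007
gripper_force: 0.0
time_s: 9.02
tcp_pos: [0.4636, 0.2809, 0.2935]
ee_rot: [[0.069, -0.998, -0.006], [-0.998, -0.069, -0.006], [0.005, 0.006, -1.0]]
wrist_force: [-0.0, 0.5, 0.3]
gripper_width: 0.004
gripper_force: 0.0
[122.36464607  41.05562876 293.48143095]
```

```bash
python3 -m jog '0 1 -19 0 0; 0 2 -19 2 0; 0 1 -15 0 0; 0 1 -15 -2 0; 0 1 -14 -4 0'; python3 -m jog '0 1 -14 -5 0; 0 1 -13 -6 0; 0 1 -13 -8 0; 0 1 -12 -10 0; 0 1 -12 -11 0'; python3 -m jog '0 1 -10 -11 0; 0 1 -9 -12 0; 0 0 -7 -13 0; 0 1 -6 -14 0; 0 0 -4 -11 0'
python3 - <<'E'
from h import *; from station import r
s=r.sense();print(w2b(s["tcp_pos"]))
E
```

```text
time_s: 9.65
tcp_pos: [0.4712, 0.2003, 0.2934]
ee_rot: [[0.071, -0.997, 0.002], [-0.998, -0.071, 0.001], [-0.001, -0.002, -1.0]]
wrist_force: [0.9, 2.0, 0.9]
gripper_width: 0.007
gripper_force: 1.3
time_s: 10.28
tcp_pos: [0.4756, 0.1361, 0.2518]
ee_rot: [[0.071, -0.998, -0.001], [-0.998, -0.071, -0.001], [0.001, 0.001, -1.0]]
wrist_force: [-0.3, 1.7, 2.2]
gripper_width: 0.003
gripper_force: 1.0
time_s: 10.9
tcp_pos: [0.4786, 0.1009, 0.1904]
ee_rot: [[0.071, -0.998, -0.001], [-0.998, -0.071, -0.0], [0.0, 0.001, -1.0]]
wrist_force: [-0.7, 1.3, 0.3]
gripper_width: 0.007
gripper_force: 0.7
[-58.19835464  37.99601831 190.42134431]
```

```bash
python3 -m jog '0 0 -1 -12 0; 0 0 -1 -12 0; 0 0 0 -5 0; 0 0 0 -2 0; 0 0 0 0 0'; python3 -m jog '0 0 0 -2 0; 0 0 0 0 0'
```

```text
time_s: 11.52
tcp_pos: [0.4787, 0.0996, 0.1604]
ee_rot: [[0.071, -0.997, 0.0], [-0.997, -0.071, 0.0], [-0.0, -0.0, -1.0]]
wrist_force: [0.1, 0.7, 0.8]
gripper_width: 0.006
gripper_force: 0.0
time_s: 11.78
tcp_pos: [0.4789, 0.0995, 0.1586]
ee_rot: [[0.071, -0.997, 0.001], [-0.997, -0.071, 0.0], [-0.0, -0.001, -1.0]]
wrist_force: [1.0, 0.8, 0.7]
gripper_width: 0.002
gripper_force: 0.1
```

```bash
python3 -m jog '0 0 0 -2 0; 0 0 0 0 0';  python3 -m jog '0 0 0 -2 0; 0 0 0 0 0'; python3 - <<'E'
from h import *; from station import r
for n in("scene","top"): np.save(n+"4.npy",r.capture(n),allow_pickle=True)
a,b=[load(n+"4.npy")["pixels"] for n in("scene","top")]
cv2.imwrite("pics/a4.png",np.hstack([cv2.resize(a[60:280,280:500],(400,400)),cv2.resize(b[110:330,120:340],(400,400))])[...,::-1])
E
```

```text
time_s: 12.02
tcp_pos: [0.479, 0.0995, 0.1583]
ee_rot: [[0.071, -0.997, 0.001], [-0.997, -0.071, 0.0], [-0.0, -0.001, -1.0]]
wrist_force: [-4.1, 0.9, 10.4]
gripper_width: 0.008
gripper_force: 5.0
time_s: 12.28
tcp_pos: [0.479, 0.0995, 0.1582]
ee_rot: [[0.072, -0.997, 0.002], [-0.997, -0.072, -0.0], [0.0, -0.002, -1.0]]
wrist_force: [-7.8, -0.3, 20.4]
gripper_width: 0.003
gripper_force: 10.2
```

View pics/a4.png

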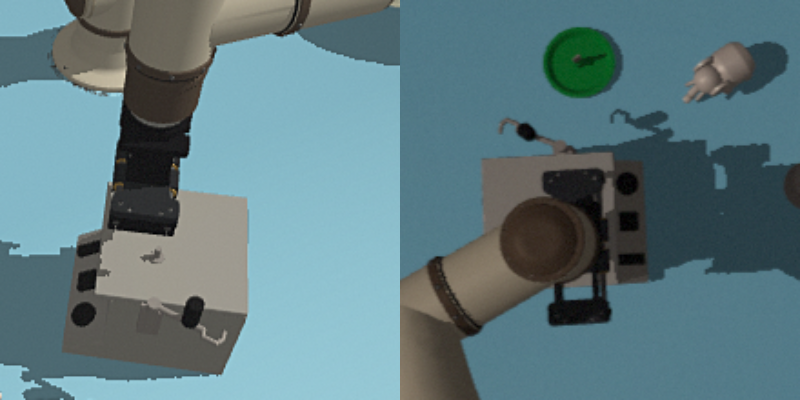

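The lid lies flat: the tip stopped at z = 150.2 mm against 20 N. The knob is at (527,131) in the right panel, where it was before. Now I work out the hook arc.

```bash
python3 - <<'E'
from h import *; from station import r
S,T=load("scene4.npy"),load("top4.npy")
a,_=blob(S["pixels"].max(2)<45,np.array([385.6,231]),8);b,_=blob(T["pixels"].max(2)<45,np.array([189.4,182]),8); P,e=tri(S,a,T,b); print("knob",P,e,w2b(P))
k=lambda q:b2w(-30+45*np.sin(q),-100+45*np.cos(q),180)
c=np.array([.479,.0995,.155]); print("to knob",(k(1.99)-c)*1000)
qs=np.linspace(1.99,0,11)
for u,v in zip(qs,qs[1:]): print((1000*(k(v)-k(u))).round(1))
E
```

```text
knob [0.6300921  0.17961887 0.17624413] 0.0002127358940769062 [  10.29139359 -118.3354776   176.24412898]
to knob [151.01927582  80.92802964  25.        ]
[-8.7  2.2  0. ]
[-8.9  0.5  0. ]
[-8.8 -1.3  0. ]
[-8.4 -3.   0. ]
[-7.7 -4.6  0. ]
[-6.6 -6.   0. ]
[-5.3 -7.2  0. ]
[-3.7 -8.1  0. ]
[-2.1 -8.7  0. ]
[-0.3 -8.9  0. ]
```

```bash
python3 -m jog '0.2 0 0 50 0; 0.8 0 0 50 0; 0.8 50 27 0 0; 0.8 51 27 0 0; 0.8 50 27 0 0'; python3 -m jog '0.8 0 0 0 0; 0.8 0 0 0 0; 0.8 0 0 -35 0; 0.8 0 0 -30 0; 0.8 0 0 -10 0'; python3 -m jog '0 0 0 0 0; 0 0 0 0 0; 0 0 0 0 0; 0 0 0 0 0; 0 0 0 0 0'
```

```text
time_s: 13.0
tcp_pos: [0.6311, 0.1811, 0.2547]
ee_rot: [[0.071, -0.998, 0.0], [-0.998, -0.071, 0.001], [-0.0, -0.0, -1.0]]
wrist_force: [1.1, 0.7, 0.1]
gripper_width: 0.487
gripper_force: 0.0
time_s: 13.62
tcp_pos: [0.6279, 0.1794, 0.1788]
ee_rot: [[0.07, -0.998, -0.002], [-0.998, -0.07, -0.001], [0.001, 0.002, -1.0]]
wrist_force: [0.5, -0.4, 0.6]
gripper_width: 0.796
gripper_force: 0.0
time_s: 14.25
tcp_pos: [0.6298, 0.1804, 0.1798]
ee_rot: [[0.071, -0.997, 0.0], [-0.997, -0.071, 0.0], [-0.0, -0.0, -1.0]]
wrist_force: [0.9, 0.3, 0.1]
gripper_width: 0.313
gripper_force: 0.0
```

```bash
python3 -m jog '0 0 0 0 0; 0 0 0 0 0'; python3 -m jog '0 -8.7 2.2 0 9.5; 0 -8.9 0.5 0 9.5; 0 -8.8 -1.3 0 9.5; 0 -8.4 -3 0 9.5; 0 -7.7 -4.6 0 9.5'
```

```text
time_s: 14.5
tcp_pos: [0.6305, 0.1809, 0.1797]
ee_rot: [[0.071, -0.997, 0.002], [-0.997, -0.071, 0.001], [-0.001, -0.002, -1.0]]
wrist_force: [2.3, 2.0, -0.1]
gripper_width: 0.221
gripper_force: 30.0
time_s: 15.12
tcp_pos: [0.5903, 0.1753, 0.1798]
ee_rot: [[0.788, -0.616, 0.008], [-0.616, -0.788, 0.003], [0.004, -0.007, -1.0]]
wrist_force: [9.7, 1.5, -6.1]
gripper_width: 0.216
gripper_force: 30.0
```

```bash
python3 -m jog '0 -6.6 -6 0 8.5; 0 -5.3 -7.2 0 8.5; 0 -3.7 -8.1 0 8.5; 0 -2.1 -8.7 0 8.5; 0 -0.3 -8.9 0 8'; python3 -m jog '0 0 0 0 0; 0 0 0 0 0'
python3 - <<'E'
from h import *; from station import r
s=r.sense();p=w2b(s["tcp_pos"]);print(p, "q",np.arctan2(p[0]+30,p[1]+100),s["ee_rot"][:,1],s["wrist_force"])
for n in("scene","top"): np.save(n+"5.npy",r.capture(n),allow_pickle=True)
a,b=[load(n+"5.npy")["pixels"] for n in("scene","top")]
cv2.imwrite("pics/a5.png",np.hstack([cv2.resize(a[130:270,300:440],(400,400)),cv2.resize(b[110:330,120:340],(400,400))])[...,::-1])
E
```

```text
time_s: 15.75
tcp_pos: [0.5682, 0.1383, 0.1797]
ee_rot: [[0.998, 0.069, -0.001], [0.069, -0.998, 0.005], [-0.0, -0.005, -1.0]]
wrist_force: [-5.3, 10.9, 1.6]
gripper_width: 0.22
gripper_force: 30.0
time_s: 16.0
tcp_pos: [0.5679, 0.1374, 0.1797]
ee_rot: [[0.998, 0.064, -0.002], [0.064, -0.998, 0.003], [-0.002, -0.003, -1.0]]
wrist_force: [-5.0, 8.4, 2.7]
gripper_width: 0.221
gripper_force: 30.0
[-27.71986155 -53.48543306 179.68222297] q 0.04898067159626811 [ 0.06417479 -0.99793416 -0.0030027 ] [-5.01955598  8.35827651  2.68000508]
```

View pics/a5.png

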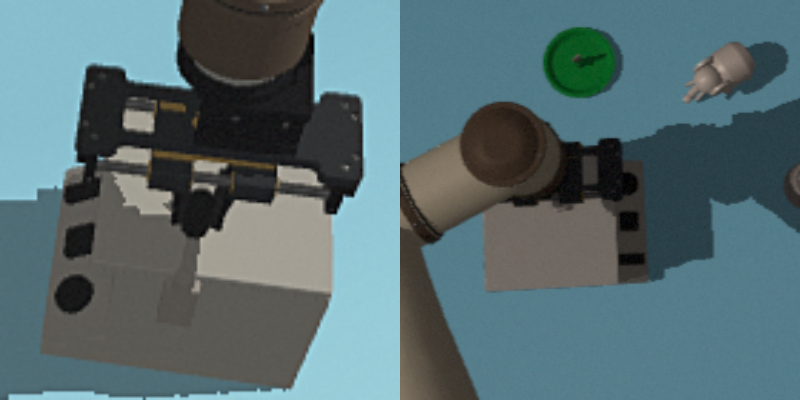

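```bash
python3 -m jog '0 0 -2 0 0; 0 0 0 0 0'; python3 -m jog '0 0 -1 0 0; 0 0 0 0 0'
```

```text
time_s: 16.35
tcp_pos: [0.5677, 0.136, 0.1797]
ee_rot: [[0.998, 0.064, -0.002], [0.064, -0.998, 0.004], [-0.002, -0.004, -1.0]]
wrist_force: [-5.8, 9.3, 3.3]
gripper_width: 0.217
gripper_force: 30.0
time_s: 16.6
tcp_pos: [0.5674, 0.135, 0.1797]
ee_rot: [[0.998, 0.064, -0.003], [0.064, -0.998, 0.004], [-0.002, -0.004, -1.0]]
wrist_force: [-5.9, 9.7, 2.9]
gripper_width: 0.225
gripper_force: 30.0
```

```bash
python3 -m jog '0 0 -1.5 0 0; 0 0 0 0 0'; python3 -m jog '0 0 -1.5 0 0; 0 0 0 0 0'; python3 -m jog '0 0 -1.5 0 0; 0 0 0 0 0'
```

```text
time_s: 16.85
tcp_pos: [0.5671, 0.1333, 0.1797]
ee_rot: [[0.998, 0.064, -0.003], [0.064, -0.998, 0.003], [-0.003, -0.003, -1.0]]
wrist_force: [-7.4, 9.7, 3.3]
gripper_width: 0.217
gripper_force: 30.0
time_s: 17.1
tcp_pos: [0.5672, 0.1331, 0.1797]
ee_rot: [[0.998, 0.064, -0.003], [0.064, -0.998, 0.006], [-0.002, -0.006, -1.0]]
wrist_force: [-8.9, 14.6, 4.3]
gripper_width: 0.223
gripper_force: 30.0
time_s: 17.35
tcp_pos: [0.5671, 0.133, 0.1796]
ee_rot: [[0.998, 0.064, -0.002], [0.064, -0.998, 0.008], [-0.002, -0.008, -1.0]]
wrist_force: [-9.0, 17.4, 4.2]
gripper_width: 0.221
gripper_force: 30.0
```

The hook hit its stop, with the force rising to 17 N and no further travel. I release it, lift, and move out in front of the panel.

```bash
python3 -m jog '0.5 0 4.5 0 0; 0.5 0 0 0 0; 0.5 0 0 0 0; 0.5 0 0 0 0; 0.5 0 0 40 0'; python3 -m jog '0 0 0 40 0; 0 -25 -45 0 0; 0 -25 -45 0 0; 0 -26 -45 0 0; 0 -26 -45 0 0'; python3 -m jog '0 0 0 0 0; 0 0 0 0 0;0 0 0 0 0;0 0 0 0 0'
python3 - <<'E'
from h import *; from station import r
s=r.sense();p=w2b(s["tcp_pos"]);print(p, s["ee_rot"][:,1])
for n in("scene","top"): np.save(n+"6.npy",r.capture(n),allow_pickle=True)
a,b=[load(n+"6.npy")["pixels"] for n in("scene","top")]
T=load("top6.npy");print("elephant trunk",onz(T,np.array((388,232))/1.4,.05),"body",onz(T,np.array((420,205))/1.4,.06),"tumbler",onz(T,np.array((485,293))/1.4,.09))
cv2.imwrite("pics/a6.png",np.hstack([cv2.resize(a[100:300,230:430],(400,400)),cv2.resize(b[110:330,160:380],(400,400))])[...,::-1])
E
```

```text
time_s: 17.98
tcp_pos: [0.5673, 0.1309, 0.2165]
ee_rot: [[0.998, 0.061, -0.008], [0.061, -0.998, -0.003], [-0.008, 0.003, -1.0]]
wrist_force: [0.6, 1.4, 0.2]
gripper_width: 0.498
gripper_force: 0.0
time_s: 18.6
tcp_pos: [0.4661, -0.0495, 0.2597]
ee_rot: [[0.998, 0.062, 0.0], [0.062, -0.998, -0.0], [0.0, 0.0, -1.0]]
wrist_force: [0.1, -1.4, 1.1]
gripper_width: 0.043
gripper_force: 0.0
time_s: 19.1
tcp_pos: [0.4677, -0.0471, 0.2593]
ee_rot: [[0.998, 0.063, -0.0], [0.063, -0.998, -0.0], [-0.0, 0.0, -1.0]]
wrist_force: [0.9, -0.7, -1.1]
gripper_width: 0.005
gripper_force: 0.0
[-205.19042097   58.75580634  259.29617566] [ 6.30899334e-02 -9.98007844e-01  6.26124486e-05]
elephant trunk [ 0.6955869  -0.03013112  0.05      ] body [ 0.74654728 -0.09048116  0.06      ] tumbler [ 0.57692496 -0.21051466  0.09      ]
```

View pics/a6.png

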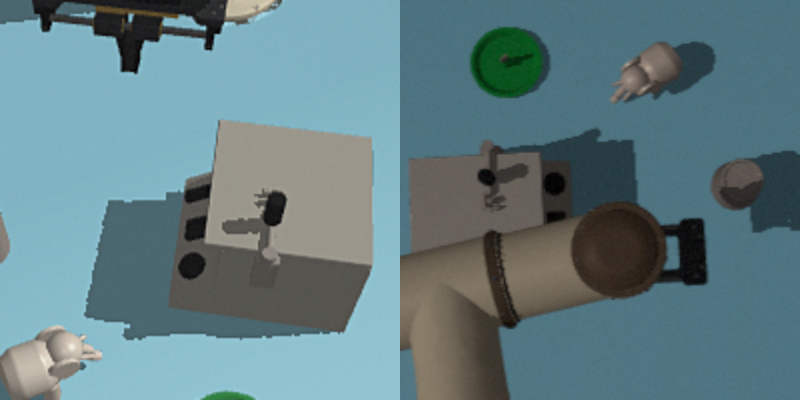

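The hook lies over the lid against its post, and the elephant and tumbler are well clear. The tool cannot be tilted in this interface, so I will press the keys with the low end of the gripper body. It stays under the 40 N limit, and the fingers stay in front of the panel.

```bash
python3 -m jog '0 0 0 -50 0; 0 0 0 -55 0; 0 0 0 -55 0; 0 0 0 -40 0; 0 0 0 0 0'; python3 -m jog '0 0 0 -15 0; 0 0 0 -8 0; 0 0 0 0 0'; python3 -m jog '0 0 4 0 0; 0 0 4 0 0; 0 0 2 0 0; 0 0 0 0 0'; python3 -c "
from h import *; from station import r
print(w2b(r.sense()['tcp_pos']),r.sense()['wrist_force'],r.sense()['moment'])"
```

```text
time_s: 19.82
tcp_pos: [0.4652, -0.0481, 0.0571]
ee_rot: [[0.998, 0.062, -0.008], [0.062, -0.998, -0.002], [-0.008, 0.001, -1.0]]
wrist_force: [0.2, 0.0, 0.1]
gripper_width: 0.004
gripper_force: 0.0
time_s: 20.2
tcp_pos: [0.4678, -0.0476, 0.0373]
ee_rot: [[0.998, 0.062, 0.001], [0.062, -0.998, 0.0], [0.001, -0.0, -1.0]]
wrist_force: [0.8, -0.7, 0.7]
gripper_width: 0.006
gripper_force: 0.0
time_s: 20.7
tcp_pos: [0.4675, -0.0384, 0.0371]
ee_rot: [[0.998, 0.062, 0.001], [0.062, -0.998, -0.001], [0.001, 0.001, -1.0]]
wrist_force: [0.9, -5.9, 2.1]
gripper_width: 0.008
gripper_force: 0.0
[-196.45400799   58.31988408   37.12954667] [ 0.90092739 -5.88908786  2.05401516] [-1.06037334  0.01201206  0.05375843]
```

```bash
python3 -m jog '0 0 -3 0 0; 0 0 0 0 0'; python3 -m jog '0 0 0 -8 0; 0 0 0 -6 0; 0 0 0 0 0';  python3 -m jog '0 0 0 -3 0; 0 0 0 0 0'; python3 -m jog '0 0 0 -2 0; 0 0 0 0 0'
```

```text
time_s: 20.95
tcp_pos: [0.4672, -0.0408, 0.0366]
ee_rot: [[0.998, 0.062, 0.0], [0.062, -0.998, 0.0], [0.0, -0.0, -1.0]]
wrist_force: [-0.6, 0.1, -0.4]
gripper_width: 0.004
gripper_force: 0.0
time_s: 21.32
tcp_pos: [0.4666, -0.0409, 0.0217]
ee_rot: [[0.998, 0.062, -0.002], [0.062, -0.998, -0.0], [-0.002, 0.0, -1.0]]
wrist_force: [-0.7, 0.1, 0.4]
gripper_width: 0.008
gripper_force: 0.0
time_s: 21.58
tcp_pos: [0.4672, -0.0408, 0.0194]
ee_rot: [[0.998, 0.062, -0.0], [0.062, -0.998, -0.0], [-0.0, 0.0, -1.0]]
wrist_force: [0.0, 0.5, 0.3]
gripper_width: 0.006
gripper_force: 0.0
time_s: 21.82
tcp_pos: [0.4672, -0.0408, 0.0175]
ee_rot: [[0.998, 0.062, -0.0], [0.062, -0.998, -0.0], [-0.0, 0.0, -1.0]]
wrist_force: [-0.2, 0.8, 0.1]
gripper_width: 0.003
gripper_force: 0.0
```

```bash
for i in 1; do python3 -m jog '0 0 0 -2 0; 0 0 0 0 0'; python3 -m jog '0 0 0 -1 0; 0 0 0 0 0'; python3 -m jog '0 0 0 -1 0; 0 0 0 0 0'; python3 -m jog '0 0 0 -1 0; 0 0 0 0 0'; done | grep -v ee_rot | grep -E "tcp|wrist"
```

```text
tcp_pos: [0.4671, -0.0408, 0.0154]
wrist_force: [-0.6, -0.5, -0.6]
tcp_pos: [0.4672, -0.0408, 0.0145]
wrist_force: [-0.0, -0.0, 0.8]
tcp_pos: [0.4672, -0.0408, 0.0135]
wrist_force: [-0.8, 0.1, -0.3]
tcp_pos: [0.4672, -0.0408, 0.0125]
wrist_force: [-0.8, -0.7, -0.1]
```

```bash
for i in 1; do python3 -m jog '0 0 0 -1 0; 0 0 0 0 0'; python3 -m jog '0 0 0 -1 0; 0 0 0 0 0'; python3 -m jog '0 0 0 -1 0; 0 0 0 0 0'; done | grep -v ee_rot | grep -E "tcp|wrist"
python3 - <<'E'
from h import *; from station import r
for n in("scene","top"): np.save(n+"7.npy",r.capture(n),allow_pickle=True)
a=load("scene7.npy")["pixels"]
cv2.imwrite("pics/a7.png",cv2.resize(a[110:250,220:400],(756,588),interpolation=cv2.INTER_CUBIC)[...,::-1])
E
```

```text
tcp_pos: [0.4672, -0.0408, 0.0115]
wrist_force: [0.1, 0.1, -0.1]
tcp_pos: [0.4672, -0.0408, 0.0105]
wrist_force: [0.3, -0.2, -0.3]
tcp_pos: [0.4672, -0.0408, 0.0095]
wrist_force: [0.3, 0.3, 0.8]
```

View pics/a7.png

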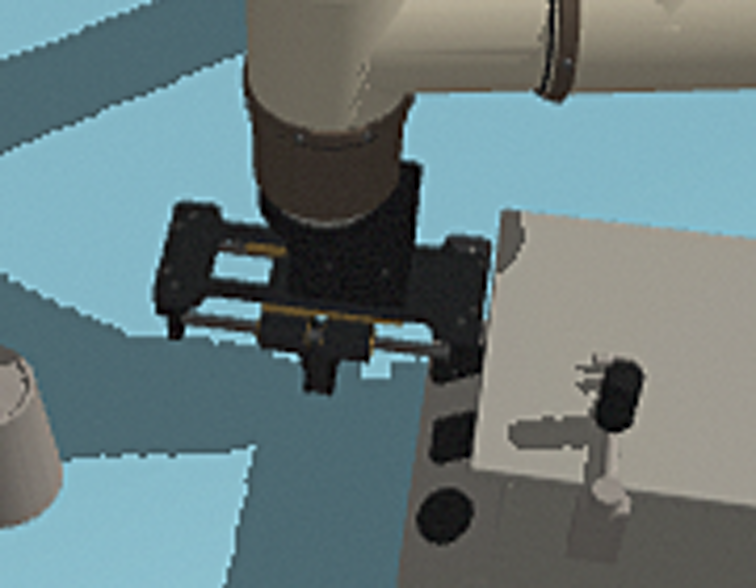

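The body's end block stays above the key even with the fingertips almost on the table, so pressing with it is ruled out. I will test whether a pose at the edge of reach tilts the tool, and whether that tilt is kept.

```bash
python3 -m jog '0 0 -20 40 0; 0 0 0 60 0; 0 0 0 60 0; 0 25 -10 55 0; 0 50 -10 35 0'|grep -A1 tcp; python3 -m jog '0 60 0 0 0; 0 60 0 0 0; 0 60 0 0 0; 0 60 0 0 0; 0 60 0 0 0'|grep -A1 tcp;  python3 -m jog '0 40 0 0 0; 0 0 0 0 0'|grep -A1 tcp; python3 -c "
from station import r
print(r.sense()['joints'])"
```

```text
tcp_pos: [0.5427, -0.081, 0.2641]
ee_rot: [[0.998, 0.063, 0.006], [0.063, -0.998, 0.001], [0.006, -0.0, -1.0]]
tcp_pos: [0.8437, -0.0809, 0.2596]
ee_rot: [[0.998, 0.062, 0.0], [0.062, -0.998, -0.0], [0.0, 0.0, -1.0]]
tcp_pos: [0.8845, -0.0802, 0.2483]
ee_rot: [[0.998, 0.062, -0.011], [0.062, -0.998, 0.001], [-0.01, -0.002, -1.0]]
[  5.15046812  54.32660418  62.09851613  -0.10953559 -98.36784179
  88.39441651]
```

```bash
python3 -m jog '0 50 0 0 0; 0 0 0 0 0'|grep -A1 tcp;  python3 -m jog '0 50 0 0 0; 0 0 0 0 0'|grep -A1 tcp; python3 -m jog '0 50 0 0 0; 0 0 0 0 0'|grep -A1 tcp;python3 -c "
from station import r
print(r.sense()['joints'])"
```

```text
tcp_pos: [0.914, -0.0788, 0.2457]
ee_rot: [[0.998, 0.063, 0.001], [0.063, -0.998, -0.001], [0.001, 0.001, -1.0]]
tcp_pos: [0.9289, -0.0764, 0.2424]
ee_rot: [[0.997, 0.062, 0.037], [0.063, -0.998, -0.005], [0.037, 0.007, -0.999]]
tcp_pos: [0.9436, -0.0738, 0.2287]
ee_rot: [[0.996, 0.062, 0.066], [0.063, -0.998, -0.009], [0.065, 0.013, -0.998]]
[   5.52270403   64.14752297   80.29144897    0.87631316 -102.44808156
   88.27725069]
```

```bash
python3 -m jog '0 60 0 0 0; 0 60 0 0 0'|grep -A1 tcp;  python3 -m jog '0 -50 0 0 0; 0 -50 0 0 0; 0 0 0 0 0'|grep -A1 tcp; python3 -c "
from station import r
print(r.sense()['joints'],r.sense()['time_s'])"
```

```text
tcp_pos: [0.9791, -0.0684, 0.1997]
ee_rot: [[0.988, 0.06, 0.142], [0.063, -0.998, -0.018], [0.14, 0.027, -0.99]]
tcp_pos: [0.913, -0.0678, 0.1992]
ee_rot: [[0.99, 0.06, 0.128], [0.063, -0.998, -0.019], [0.127, 0.027, -0.992]]
[  6.43482249  51.2942619   48.00893704   1.95990232 -79.51825002
  86.88325611] 26.55
```

Out-of-reach rows tilt the tool outward, and the tilt persists: 7.4° now. So I can build up about 30° here and then swing it round to face the panel. First I take a half turn the other way so that joint 6 stays in range.

```bash
python3 -m jog '0 -40 0 30 -10.5; 0 -40 0 30 -10.5; 0 -40 0 20 -10.5; 0 0 0 0 -10.5; 0 0 0 0 -10.5'|grep -A1 tcp; python3 -m jog '0 0 0 0 -10.5; 0 0 0 0 -10.5; 0 0 0 0 -10.5; 0 0 0 0 -10.5; 0 0 0 0 -10.5'|grep -A1 tcp; python3 -m jog '0 0 0 0 -10.5; 0 0 0 0 -10.5; 0 0 0 0 -10.5; 0 0 0 0 -10.5; 0 0 0 0 -10.5'|grep -A1 tcp;python3 -m jog '0 0 0 0 -10.5; 0 30 0 0 -10.5; 0 50 0 0 0; 0 50 0 0 0; 0 60 0 0 0'|grep -A1 tcp;python3 -c "
from station import r
print(r.sense()['joints'],r.sense()['time_s'])"
```

```text
tcp_pos: [0.7994, -0.0672, 0.284]
ee_rot: [[0.646, -0.759, 0.075], [-0.75, -0.65, -0.12], [0.14, 0.022, -0.99]]
tcp_pos: [0.8, -0.0672, 0.2821]
ee_rot: [[-0.201, -0.978, -0.05], [-0.97, 0.206, -0.128], [0.135, 0.023, -0.991]]
tcp_pos: [0.8, -0.0673, 0.2819]
ee_rot: [[-0.892, -0.432, -0.131], [-0.431, 0.902, -0.035], [0.133, 0.026, -0.991]]
tcp_pos: [0.8969, -0.0613, 0.2409]
ee_rot: [[-0.993, -0.087, -0.076], [-0.088, 0.996, 0.006], [0.075, 0.013, -0.997]]
[   6.052127     63.22949865   80.58789538   -0.88658837 -111.63826128
  -91.30283316] 29.05
```

```bash
python3 -m jog '0 60 0 12 0; 0 60 0 12 0; 0 60 0 12 0'|grep -A1 tcp;python3 -c "
from station import r
print(r.sense()['joints'],r.sense()['time_s'])"
```

```text
tcp_pos: [0.9388, -0.0531, 0.2262]
ee_rot: [[-0.995, -0.088, 0.042], [-0.088, 0.996, -0.007], [-0.041, -0.01, -0.999]]
[   6.7596322    64.41261039   80.65590318    0.68881457 -103.91250272
  -91.52380426] 29.425
```

```bash
python3 -m jog '0 60 0 15 0; 0 60 0 15 0; 0 60 0 15 0; 0 60 0 15 0'|grep -A1 tcp;python3 -m jog '0 60 0 15 0; 0 60 0 15 0; 0 60 0 15 0; 0 60 0 15 0'|grep -A1 tcp;python3 -c "
from station import r
print(r.sense()['joints'],r.sense()['time_s'])"
```

```text
tcp_pos: [0.9927, -0.0444, 0.216]
ee_rot: [[-0.977, -0.084, 0.198], [-0.091, 0.996, -0.023], [-0.195, -0.04, -0.98]]
tcp_pos: [1.0465, -0.0376, 0.2099]
ee_rot: [[-0.933, -0.076, 0.351], [-0.095, 0.995, -0.037], [-0.347, -0.068, -0.936]]
[  8.10649639  67.32190766  80.65743639   4.96133864 -83.24223157
 -92.73454933] 30.425
```

```bash
python3 -m jog '0 60 0 15 0; 0 60 0 15 0; 0 60 0 15 0; 0 60 0 15 0; 0 60 0 15 0'|grep -A1 tcp;python3 -m jog '0 -60 0 0 0; 0 -60 0 0 0; 0 -60 5 10 10; 0 -60 5 10 10;0 -60 5 10 10'|grep -A1 tcp;python3 -c "
from station import r
print(r.sense()['joints'],r.sense()['time_s'])"
```

```text
tcp_pos: [1.11, -0.0311, 0.2082]
ee_rot: [[-0.846, -0.061, 0.529], [-0.104, 0.993, -0.051], [-0.523, -0.098, -0.847]]
tcp_pos: [0.8765, -0.0146, 0.2448]
ee_rot: [[-0.677, -0.551, 0.488], [-0.516, 0.828, 0.218], [-0.524, -0.104, -0.845]]
[  5.99696609  34.02993318  20.84779866 -13.19857852 -46.57052679
 -54.1547724 ] 31.675
```

```bash
python3 -m jog '0 -58 -7 0 10; 0 -58 -7 0 10; 0 -58 -7 0 10; 0 -58 -6 0 10; 0 -58 -6 0 10'|grep -A1 tcp;python3 -m jog '0 -58 -6 0 10; 0 -58 -6 0 10; 0 0 0 0 0; 0 0 0 0 0'|grep -A1 tcp
cat > m.py <<'E'
from h import *; from station import r
s=r.sense();p=s["tcp_pos"];z=s["ee_rot"][:,2];print("tcp",p.round(4),"b",w2b(p).round(1),"z box",(R.T@z).round(3),"y box",(R.T@s["ee_rot"][:,1]).round(3),"t",s["time_s"],"F",s["wrist_force"].round(1))
tip=p+.008*z
for n,y in(("bar",55),("round",-55)):
    P=b2w(-110.7,y,51.4); print(n,"tip-to-key mm",(1000*(P-tip)).round(1),"dir z",z.round(3))
E
python3 m.py
```

```text
tcp_pos: [0.5883, -0.0486, 0.2432]
ee_rot: [[-0.042, -0.988, 0.151], [-0.853, 0.114, 0.509], [-0.52, -0.107, -0.848]]
tcp_pos: [0.4745, -0.0601, 0.2416]
ee_rot: [[0.247, -0.969, -0.03], [-0.819, -0.225, 0.528], [-0.518, -0.105, -0.849]]
tcp [ 0.4745 -0.0601  0.2416] b [-218.6   52.8  241.6] z box [ 0.529 -0.005 -0.849] y box [-0.16   0.981 -0.105] t 32.8 F [0.7 0.2 0.4]
bar tip-to-key mm [  -9.1  103.3 -183.4] dir z [-0.03   0.528 -0.849]
round tip-to-key mm [ 100.6  110.6 -183.4] dir z [-0.03   0.528 -0.849]
```

```bash
python3 -m jog '0 -2 27 -50 -7; 0 -2 27 -50 0; 0 -2 26 -49 0; 0 0 0 0 0; 0 0 0 0 0'|grep -E "wrist|fused"; python3 m.py
```

```text
wrist_force: [0.5, -0.4, 0.1]
tcp [0.4694 0.0198 0.0918] b [-138.5   52.6   91.8] z box [ 0.525 -0.067 -0.849] y box [-0.041  0.994 -0.104] t 33.425 F [ 0.5 -0.4  0.1]
bar tip-to-key mm [ -4.5  23.4 -33.6] dir z [ 0.032  0.528 -0.849]
round tip-to-key mm [105.3  30.7 -33.6] dir z [ 0.032  0.528 -0.849]
```

```bash
(python3 -m jog '0 -4 13 -23 0; 0 0 0 0 0; 0 0 0 0 0';python3 -m jog '0 0 2 -3 0; 0 0 2 -3 0; 0 0 0 0 0';python3 -m jog '0 0 1 -2 0; 0 0 0 0 0';python3 -m jog '0 0 1 -2 0; 0 0 0 0 0')|grep -E "wrist|fused"; python3 m.py
```

```text
wrist_force: [-0.7, -0.0, 0.2]
wrist_force: [-0.7, 0.1, 0.9]
wrist_force: [0.5, -0.6, 0.7]
wrist_force: [-0.6, -1.3, 1.6]
tcp [0.4635 0.0392 0.0577] b [-118.7   57.2   57.7] z box [ 0.526 -0.065 -0.848] y box [-0.04   0.994 -0.101] t 34.675 F [-0.6 -1.3  1.6]
bar tip-to-key mm [1.4 3.9 0.5] dir z [ 0.03   0.529 -0.848]
round tip-to-key mm [111.2  11.2   0.5] dir z [ 0.03   0.529 -0.848]
```

```bash
for k in 1; do python3 -m jog '0 0 1.2 -1.6 0; 0 0 0 0 0';python3 -m jog '0 0 1.2 -1.6 0; 0 0 0 0 0';python3 -m jog '0 0 1.2 -1.6 0; 0 0 0 0 0'; done|grep -E "tcp|wrist|fused"; python3 m.py|head -1
```

```text
tcp_pos: [0.4634, 0.0404, 0.0561]
wrist_force: [-0.3, -1.4, 2.6]
tcp_pos: [0.4634, 0.0416, 0.0544]
wrist_force: [-0.8, -2.3, 3.7]
tcp_pos: [0.4633, 0.0427, 0.0528]
wrist_force: [-1.3, -2.8, 3.4]
tcp [0.4633 0.0427 0.0528] b [-115.3   57.2   52.8] z box [ 0.525 -0.065 -0.848] y box [-0.04   0.994 -0.101] t 35.425 F [-1.3 -2.8  3.4]
```

Force is about 4.5 N, so the key is near the end of its travel. I press until it bottoms out.

```bash
for k in 1; do python3 -m jog '0 0 0.6 -0.8 0; 0 0 0 0 0';python3 -m jog '0 0 0.6 -0.8 0; 0 0 0 0 0'; done|grep -E "tcp|wrist|fused"
```

```text
tcp_pos: [0.4633, 0.0428, 0.0526]
wrist_force: [-3.1, -6.0, 8.8]
tcp_pos: [0.4634, 0.0429, 0.0525]
wrist_force: [-3.0, -8.2, 13.3]
```

```bash
python3 -m jog '0 0 -11 17 0; 0 0 -11 17 0; 0 55 4 0 0; 0 56 4 0 0; 0 0 0 0 0'|grep -E "wrist|fused"; python3 -m jog '0 0 6 -9 0; 0 0 4 -6.5 0; 0 0 0 0 0; 0 0 0 0 0'|grep -E "wrist|fused"; python3 m.py
```

```text
wrist_force: [-0.6, 0.1, -0.8]
wrist_force: [0.3, 0.2, -0.1]
tcp [0.5741 0.04   0.0699] b [-125.3  -53.2   69.9] z box [ 0.525 -0.065 -0.848] y box [-0.04   0.994 -0.101] t 37.05 F [ 0.3  0.2 -0.1]
bar tip-to-key mm [-109.2    3.2  -11.7] dir z [ 0.03   0.529 -0.848]
round tip-to-key mm [  0.6  10.5 -11.7] dir z [ 0.03   0.529 -0.848]
```

```bash
for k in 1; do python3 -m jog '0 0 3 -4.5 0; 0 0 3.5 -5.5 0; 0 0 0 0 0';python3 -m jog '0 0 1.2 -1.6 0; 0 0 0 0 0';python3 -m jog '0 0 1.2 -1.6 0; 0 0 0 0 0';python3 -m jog '0 0 1.2 -1.6 0; 0 0 0 0 0'; done|grep -E "tcp|wrist|fused"
```

```text
tcp_pos: [0.5739, 0.0468, 0.0591]
wrist_force: [0.1, -0.4, 0.1]
tcp_pos: [0.5744, 0.0475, 0.0582]
wrist_force: [0.1, 0.4, 1.2]
tcp_pos: [0.5743, 0.0487, 0.0566]
wrist_force: [-0.6, -2.3, 1.7]
tcp_pos: [0.5742, 0.05, 0.0549]
wrist_force: [-0.6, -3.6, 2.5]
```

```bash
for k in 1; do python3 -m jog '0 0 1.2 -1.6 0; 0 0 0 0 0';python3 -m jog '0 0 0.6 -0.8 0; 0 0 0 0 0';python3 -m jog '0 0 0.6 -0.8 0; 0 0 0 0 0'; done|grep -E "tcp|wrist|fused"
```

```text
tcp_pos: [0.5742, 0.0509, 0.0535]
wrist_force: [-1.5, -4.4, 4.6]
tcp_pos: [0.5742, 0.051, 0.0534]
wrist_force: [-3.1, -5.6, 8.8]
tcp_pos: [0.5743, 0.0511, 0.0533]
wrist_force: [-4.8, -8.0, 11.6]
```

```bash
python3 -m jog '0 0 -11 17 0; 0 0 -25 40 0; 0 0 -25 40 0; 0 -20 -40 20 0; 0 -20 -40 20 0'|grep -E "wrist|fused"; python3 -m jog '0 0 -40 0 0; 0 0 0 0 0; 0 0 0 0 0; 0 0 0 0 0'|grep -E "tcp|wrist|fused"
python3 - <<'E'
from h import *; from station import r
S,T=[r.capture(n) for n in("scene","top")]
for n,p,rad in(("knob",b2w(-30,-55,180),10),("bar",b2w(-110,55,45),10),("sq",b2w(-110,0,45),10),("round",b2w(-110,-55,45),10)):
    try:
        a,_=blob(S["pixels"].max(2)<45,proj(S,p),rad);b,_=blob(T["pixels"].max(2)<45,proj(T,p),rad);P,e=tri(S,a,T,b); q=w2b(P); print(n,q.round(1),round(e,4), np.arctan2(q[0]+30,q[1]+100).round(3))
    except Exception as ex: print(n,ex)
E
```

```text
wrist_force: [0.9, -0.3, 0.0]
tcp_pos: [0.5344, -0.1274, 0.1886]
wrist_force: [-0.3, 0.1, -0.2]
knob [-31.5 -55.1 176.6] 0.0006 -0.034
bar [-113.4   54.9   40.2] 0.0028 -0.494
sq [-110.8    0.2   41.4] 0.0021 -0.679
round [-110.2  -55.1   42.2] 0.001 -1.061
```

The hook is home, the keys are back up and the arm is clear, so I hand the job in.

```bash
python3 -c "
from station import r
print(r.finish_job())"
```

```text
the job is handed in; nothing more can be done
None
```

I handed in the job with the jar in the box, the lid shut, the hook against its post, and the bar key then the round key pressed and sprung back; the judge's result was not shown, and the main doubt is that joint 3 ran right up to its 80.66° limit while I tilted the tool.

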